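# Rock the cork stopper out of the amber bottle

## Robot

A 6-joint arm with a two-finger parallel gripper is mounted at the origin on a cart in front of the work surface, level with it; the furniture and walls round the work are solid. World frame = base frame: x ahead of the robot, y to its left, z up, the work surface at z = 0. Lengths are in m, angles in rad, forces in N, time in s.
With the tool pointing down it reaches from about 0.35 to 0.775 m from the base axis. Payload 7.3 kg.
Tool frame: the origin (TCP) lies at the very end of the fingers, on their centre line; the grasp point (between the pads) lies r.tcp_to_grasp behind it (r.tcp_to_grasp is the distance from the TCP to the grasp point, in m); z points along the fingers, y is the line along which they close (so a half turn about z gives the same grasp; the last joint's range is limited). The gripper opens to 92 mm and grips with 3 to 60 N. Pads are 19 mm wide; open, the fingers measure 130 mm over their backs; the gripper's body (75 mm by 190 mm) begins 47 mm behind the grasp point.
Start: joints at [0.999, 0.342, 1.524, -0, 1.275, -0.146], TCP at [0.217, 0.478, 0.227] pointing down, gripper open.
Joint ranges: [-2.53, 2.53], [-0.77, 2.02], [0.04, 2.7], [-1, 4.14], [0.28, 2.66], [-3.11, 3.11]. Speed limits (rad/s): [2.57, 2.57, 3.14, 3.14, 3.14, 3.14].

## Interface

Orientations are given as [roll, pitch, yaw] about the fixed x, y, z axes, in that order (R = Rz(yaw) Ry(pitch) Rx(roll)).
In Python, from bench import r gives the robot as it stands.
- The arm moves only by the tool carry_out, never from a script. Its argument "commands" is a list that holds one entry, the list of rows, each a list of 5 numbers: the shift along the tool's x, y, z in units of 0.4 m (1.0 is 0.4 m), then the turn about the tool's z in units of pi/2 rad (1.0 is pi/2 rad), then the closure, from 0 (fully open) to 1 (shut). A call has 1 to 8 rows; each row is the pose to reach, as a shift and turn from the pose commanded when the call began, along the tool's axes at that moment; what a row does not reach only later rows make up. A row lasts 1/12 s, in which the tool goes at most 41.7 mm and 7.16 degrees, less where a joint would pass 70% of its speed; a pose out of reach is approached as far as the arm can. A call with a number of a shift or a turn outside -1 to 1 is refused whole. A call with a gripper value outside its range is refused whole. The fingers move at their own pace and stop on an object; the grip force is fixed at half the most. Time passes only in rows, so rows that repeat a pose let the fingers close. It gives the time, the measured TCP pose, the force, the opening and the grip force at its end, in the units of the state.
- r.read_state(): the state, without advancing time (a new reading comes with each control period).
- r.get_image(name): name is "scene" or "top"; returns the picture (384x512x3 uint8, red, green, blue); there is no depth.
- r.camera_params(name): a dict with "intrinsics" (3x3 intrinsics, pixels), "rvec" (rotation vector, rad) and "tvec" (3), from world to camera coordinates, as OpenCV has them. Camera axes: x right, y down, z forward; pixel columns grow to the right and rows downward; lengths in m; the calibration is good to about 2 mm. A picture is of the moment at which its call begins. camera_params takes no time and is no camera call.
- r.close_job(): hands the job in; it is judged then, once.
Trained networks look in the newest picture that a camera, given by its name, has taken for a name from the list of things; names that differ only in an ending like _2 or _b are one class to them, and where a whole thing is asked for, a point or a joint stands for the part that bears it (a point fixed in the world has none). Each returns a list of dicts, best first, with "conf" (0 to 1); they miss things now and then, are a little off and sometimes report something else, mostly with a low value. They report only what shows in the picture. A call takes as long as a camera call. They do not tell look-alikes from the thing itself.
- r.recognise(camera, thing): "at" ([column, row] in pixels, amid what is visible of it).
- r.cut_out(camera, thing): "mask" (384x512 bool, what is visible of it) and "at" ([column, row] in pixels, amid what is visible of it).
The state is a dict: "t": time; "q": joint angles; "qvel": joint speeds; "tau": joint torques, N m; "ee_pos": TCP position; "tcp_rot": TCP orientation; "contact_force": force on the tool from outside, world axes, zero at the start; "wrist_torque": the same for the moment, N m; "finger_gap": opening from 0.0 (shut) to 1.0 (fully open); "gripper_force": force on a finger pad.
Only numpy, scipy, OpenCV 4.12 (cv2) and the standard library are available. Lean on these libraries where they do the work, as an engineer would, in place of code of your own. Each camera call takes 0.05 s, during which the arm holds its last target. There are 200 camera calls.

## Task

Open the amber bottle: take its stopper by the flat wooden grip, rock it clearly over to the left and then to the right while it is still in the neck, so that it comes loose, and lift it out. Stand the stopper upright in the middle of the round white dish and let go. Leave the stopper of the green bottle alone.

Things in the scene. Friction and masses are not known exactly. Their poses are not given: they have to be found in the camera images.
- bottle_amber: amber (brown) glass bottle, 62 mm across, 100 mm tall, on a dark steel base 76 mm across that is screwed to the bench (it cannot move). Origin: centre of the underside, on the bench; z up; its y axis points to the robot's left within 0.45 rad. It may stand left or right of a green bottle of the same form.
- bottle_amber_mouth (a point): centre of the amber bottle's mouth, 100 mm above the bench, axes as the bottle. Neck 48 mm across outside, 40 mm inside, 24 mm deep. Sprung rubber pads at its +y and -y sides pinch the stopper with about 15 N each and yield up to 5 mm, so the stopper can lean about 10 degrees to either side in the neck.
- stopper_amber: the amber bottle's loose stopper, 70 mm tall, 80 g. Origin: centre of its foot, at first on the neck's floor 76 mm above the bench; z up. Cork plug, 25 mm across at the foot, 29 at height 27; wooden collar 33 mm across to 31; then a flat upright wooden grip 14 mm thick (along y), 28 mm wide (along x), up to 70 mm. Its wide faces look left and right (+y, -y, as the bottle's): pinch these.
- stopper_amber_top (a point): centre of the top of that stopper, 70 mm above its foot. A straight pull meets about 15 N. Rock it about its foot: the top well over to +y (left), 5 degrees or more, then to -y (right), 5 degrees or more, while the foot has risen less than 12 mm; then draw it up.
- stopper_green: the identical cork and wood stopper in the green glass bottle, a bystander. Origin: centre of its foot
- dish: round white china dish, loose, 300 g, 104 mm across the rim, 18 mm tall, with a flat inner floor about 84 mm across, 5 mm above the bench. Origin: centre of its underside; z up
There are look-alikes about, which are no part of the job. Leave any pink or yellow look-alike of the stopper_amber alone.

How it is judged:
On the way, in this order (a step that is already met when the one before it is completed fails the run):
1. the stopper leans at least 5 degrees to the bottle's left (+y) with its foot still in the neck (angle between stopper_amber's own z axis and vertical above 0.08 rad and y of stopper_amber_top in the frame of bottle_amber above 0.003 m and z of stopper_amber in the frame of bottle_amber below 0.09 m), for 0.05 s.
2. it then leans at least 5 degrees to the bottle's right (-y) with its foot still in the neck (angle between stopper_amber's own z axis and vertical above 0.08 rad and y of stopper_amber_top in the frame of bottle_amber below -0.003 m and z of stopper_amber in the frame of bottle_amber below 0.09 m), for 0.05 s.
3. it is lifted clear of the neck (z of stopper_amber in the frame of bottle_amber above 0.105 m), for 0.1 s.
At the end, for the whole second after the job is handed in: the amber bottle's stopper stands at rest on its foot in the dish, upright within 10 degrees, the centre of its foot within 25 mm of the dish's centre, and is released (horizontal distance between stopper_amber and dish below 0.025 m and angle between stopper_amber's own z axis and vertical below 0.18 rad and z of stopper_amber in the frame of dish below 0.014 m and linear speed of stopper_amber below 0.02 m/s); the robot touches nothing.
It fails at once if the green bottle's stopper is disturbed by more than 10 mm or leans more than 9 degrees (distance of stopper_green from where it was at the start of the episode above 0.01 m or angle between stopper_green's own z axis and vertical above 0.16 rad).
It also fails if it takes over 51 s, if anything falls off the work surface, if the arm or the gripper's body presses on something with over 40 N, if the wrist force passes 120 N, or if a joint passes its speed limit or range.

## Working session

There is one attempt and no reset: what is moved stays moved. The work goes in short steps, Python scripts to look and compute and a tool call to move; the robot and the scene stay as the last step left them, time stands still between calls to the robot, and variables do not carry over. Pictures are saved under pics/ and viewed, at most 10 in all, crops included, and the job is handed in when it is done.

Besides the shell and the picture viewer there is one more tool, called as name([rows], argument=value, ...), one row to a line, values as JSON. carry_out: Moves the arm, as the interface text tells. Its arguments: {"type":"object","properties":{"commands":{"type":"array"}},"required":["commands"]}

```bash
mkdir -p pics; ls; cat > h.py <<'E'
import numpy as np, cv2
from bench import r
def cam(n):
    p=r.camera_params(n); return np.array(p["intrinsics"],float),cv2.Rodrigues(np.array(p["rvec"],float))[0],np.array(p["tvec"],float).ravel()
def at_z(n,px,z):
    K,R,t=cam(n); d=R.T@np.linalg.inv(K)@np.array([px[0],px[1],1.]); c=-R.T@t
    return c+d*(z-c[2])/d[2]
def proj(n,P):
    K,R,t=cam(n); q=K@(R@np.array(P,float)+t); return q[:2]/q[2]
E
python3 - <<'E'
from h import *
ims={}
for n in("scene","top"):
    ims[n]=r.get_image(n); K,R,t=cam(n); print(n,K[0,0],-R.T@t)
cv2.imwrite("pics/a.png",cv2.cvtColor(cv2.resize(ims["scene"],(800,600)),cv2.COLOR_RGB2BGR))
cv2.imwrite("pics/b.png",cv2.cvtColor(cv2.resize(ims["top"],(800,600)),cv2.COLOR_RGB2BGR))
for n in("scene","top"):
    for th in("bottle_amber","bottle_amber_mouth","stopper_amber","stopper_amber_top","dish"):
        print(n,th,[(round(d["conf"],2),np.round(d["at"],1).tolist()) for d in r.recognise(n,th)])
print(r.read_state(), r.tcp_to_grasp)
E
```

```text
pics
scene 401.5932785675578 [-0.07214645  0.55855038  0.55361828]
top 403.9225373458209 [ 0.4149774  -0.01428953  1.02108021]
scene bottle_amber [(0.56, [283.9, 210.1])]
scene bottle_amber_mouth [(0.69, [288.1, 214.2])]
scene stopper_amber [(0.8, [242.2, 228.3]), (0.69, [256.6, 203.0]), (0.59, [285.6, 185.2])]
scene stopper_amber_top [(0.82, [285.8, 187.2]), (0.66, [254.0, 203.5]), (0.61, [244.2, 226.0])]
scene dish []
top bottle_amber [(0.87, [274.0, 200.3])]
top bottle_amber_mouth [(0.84, [273.3, 205.1])]
top stopper_amber [(0.61, [282.6, 195.9]), (0.59, [237.8, 186.7])]
top stopper_amber_top [(0.59, [276.8, 160.4]), (0.59, [239.2, 185.4]), (0.42, [278.0, 195.7])]
top dish [(0.73, [367.9, 181.4]), (0.66, [151.7, 201.5])]
{'t': 0.6, 'q': array([ 9.99016427e-01,  3.42005148e-01,  1.52411665e+00, -1.26327400e-06,
        1.27538636e+00, -1.45976028e-01]), 'qvel': array([ 0.00250215,  0.00097075, -0.00088338, -0.00025574,  0.00033018,
       -0.0008724 ]), 'tau': array([-2.21286915e-03, -4.30932605e+01, -2.44391531e+01,  7.17203412e-02,
        4.84612305e-02,  1.37807743e-05]), 'ee_pos': array([0.21682988, 0.47814849, 0.22673201]), 'tcp_rot': array([3.14150923e+00, 1.34859656e-05, 2.71578915e+00]), 'contact_force': array([-0.34835223, -0.59543817,  0.24383723]), 'wrist_torque': array([ 0.03172277, -0.01418365,  0.00461806]), 'gripper_force': 0.0, 'finger_gap': 0.9972025224269466} 0.0188
```

View pics/a.png

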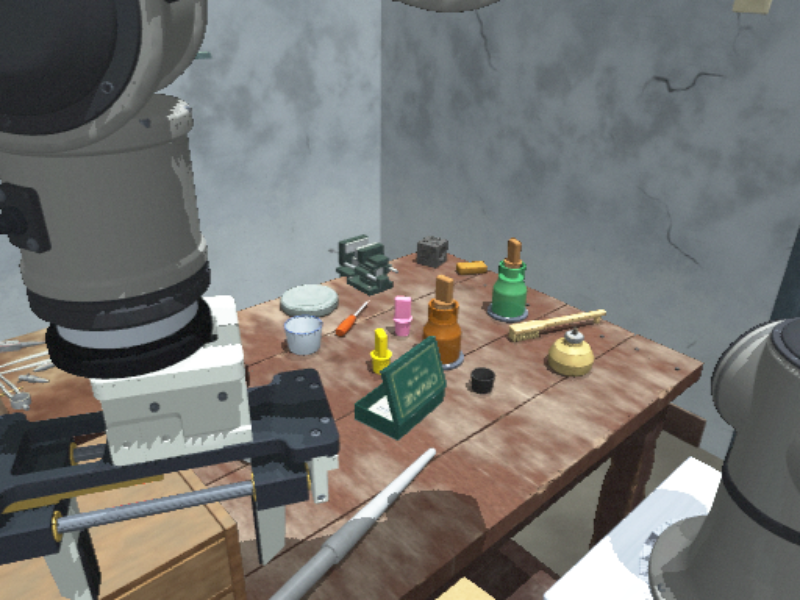

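View pics/b.png

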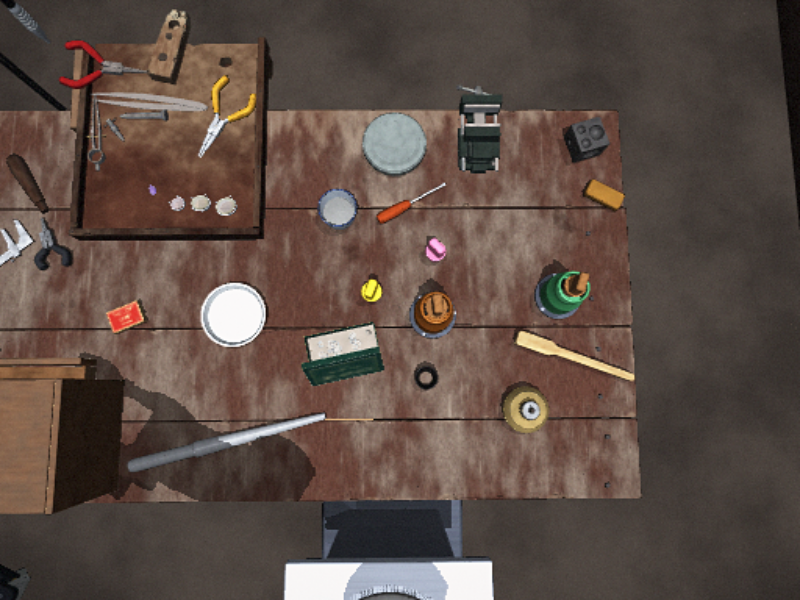

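The amber stopper stands in the brown bottle at scene (285,185) / top (278,195). Other candidates in the top view are the yellow look-alike (238,186), the pink one (279,160) and the green bottle's stopper (370,181). The white dish is at top (150,201). The grey disc at (252,92) is not it.

```bash
python3 - <<'E'
from h import *
im=r.get_image("top"); sc=r.get_image("scene")
a=cv2.resize(im[165:235,240:320],(640,560),interpolation=cv2.INTER_CUBIC)
cv2.imwrite("pics/c.png",cv2.cvtColor(a,cv2.COLOR_RGB2BGR))
for n,th,z in(("top","dish",.018),("top","stopper_amber_top",.146),("top","stopper_amber",.146),("top","bottle_amber",.05),("scene","stopper_amber",.13)):
    for d in r.cut_out(n,th):
        m=d["mask"].astype(np.uint8); c=max(cv2.findContours(m,0,2)[0],key=cv2.contourArea)
        print(n,th,round(d["conf"],2),np.round(d["at"],1),m.sum(),cv2.minAreaRect(c),cv2.boundingRect(c),at_z(n,d["at"],z).round(4))
# white dish by rim circle
w=((im.min(2)>150)).astype(np.uint8); w[:, :120]=0; w[:,180:]=0;w[:170]=0;w[235:]=0
c=max(cv2.findContours(w,0,2)[0],key=cv2.contourArea); e=cv2.minEnclosingCircle(c); print("dish",e,at_z("top",e[0],.018))
E
```

```text
top dish 0.76 [149.  198.9] 1333 ((149.00001525878906, 201.00001525878906), (39.59797668457031, 41.01219177246094), 45.0) (129, 181, 41, 42) [0.5396 0.2459 0.018 ]
top stopper_amber_top 0.71 [277.4 196.4] 157 ((279.0, 195.5), (15.0, 12.0), 90.0) (273, 188, 13, 16) [ 0.5277 -0.0668  0.146 ]
top stopper_amber_top 0.61 [278.1 159.3] 159 ((279.0, 159.5), (15.0, 12.0), 90.0) (273, 152, 13, 16) [ 0.6106 -0.0695  0.146 ]
top stopper_amber_top 0.53 [238.3 183.2] 143 ((237.0, 185.5), (13.0, 12.0), 90.0) (231, 179, 13, 14) [0.5573 0.0186 0.146 ]
top stopper_amber 0.64 [282.8 195.1] 135 ((278.5000305175781, 196.0), (12.020814895629883, 12.020814895629883), 45.0) (273, 189, 13, 14) [ 0.5305 -0.0786  0.146 ]
top stopper_amber 0.5 [238.6 188.6] 118 ((237.5, 186.0), (12.0, 11.0), 90.0) (232, 180, 12, 13) [0.5454 0.018  0.146 ]
top bottle_amber 0.87 [273.5 199.8] 507 ((276.5000305175781, 201.00001525878906), (27.577163696289062, 28.991374969482422), 45.0) (262, 187, 30, 29) [ 0.5318 -0.063   0.05  ]
scene stopper_amber 0.76 [242.7 226.7] 246 ((244.0, 223.5), (27.0, 12.0), 90.0) (238, 210, 13, 28) [0.4428 0.1289 0.13  ]
scene stopper_amber 0.55 [282.  189.1] 246 ((284.0, 187.0), (22.0, 12.0), 90.0) (278, 176, 13, 23) [ 0.5099 -0.0462  0.13  ]
scene stopper_amber 0.47 [257.2 202.2] 250 ((257.5, 202.0), (24.0, 11.0), 90.0) (252, 190, 12, 25) [0.4993 0.0407 0.13  ]
dish ((148.78546142578125, 200.91680908203125), 21.18282699584961) [0.53449177 0.24630119 0.018     ]
```

View pics/c.png

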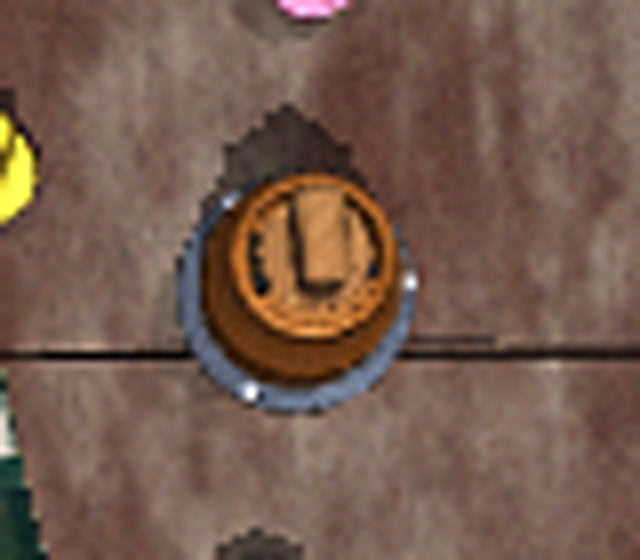

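```bash
cat >> h.py <<'E'
from scipy.spatial.transform import Rotation as Ro
def shift(target,yaw_by=None):
    s=r.read_state(); R=Ro.from_euler("xyz",s["tcp_rot"]).as_matrix(); d=R.T@(np.array(target)-s["ee_pos"])
    ya=np.arctan2(R[1,1],R[0,1]); out=(d/.4).round(4)
    t=None
    if yaw_by is not None:
        t=(yaw_by+np.pi/2-ya); t=(t+np.pi/2)%np.pi-np.pi/2; t=round(-t/(np.pi/2),4)
    print("t",round(s["t"],2),"pos",s["ee_pos"].round(4),"rot",np.round(s["tcp_rot"],3),"shift",out,"turn",t)
E
python3 - <<'E'
from h import *
print(at_z("top",(278.9,196.6),.1),at_z("top",(279.9,193.6),.146),at_z("top",(276.6,200.75),.004),"scene top",at_z("scene",(285,177.5),.146))
print("dish",at_z("top",(148.8,200.9),.016), proj("scene",[.53,-.065,.146]))
shift([.53,-.065,.227],.14)
E
```

```text
[ 0.53317517 -0.07299924  0.1       ] [ 0.53387641 -0.07235002  0.146     ] [ 0.53491722 -0.07313219  0.004     ] scene top [ 0.526964   -0.07213072  0.146     ]
dish [0.53477211 0.24678603 0.016     ] [281.98238176 177.88512989]
t 0.95 pos [0.2168 0.4782 0.2268] rot [3.141 0.    2.716] shift [-1.2738e+00 -9.1330e-01 -7.0000e-04] turn -0.3602
```

carry_out([
  [[-0.645, -0.463, 0, -0.36, 0], [-0.645, -0.463, 0, -0.36, 0], [-0.645, -0.463, 0, -0.36, 0], [-0.645, -0.463, 0, -0.36, 0], [-0.645, -0.463, 0, -0.36, 0], [-0.645, -0.463, 0, -0.36, 0], [-0.645, -0.463, 0, -0.36, 0], [-0.645, -0.463, 0, -0.36, 0]],
])

```text
t: 1.62
ee_pos: [0.3713, 0.2093, 0.227]
tcp_rot: [3.141, 0.001, -3.001]
contact_force: [1.1, 0.2, 0.9]
finger_gap: 1.0
gripper_force: 0.0
```

```bash
python3 -c "
from h import *
shift([.534,-.0725,.18],.14)"
```

```text
t 1.62 pos [0.3713 0.2093 0.227 ] rot [ 3.141e+00  1.000e-03 -3.001e+00] shift [-0.3041 -0.7544  0.1176] turn 0.0002
```

carry_out([
  [[-0.304, -0.754, 0.0, 0, 0], [-0.304, -0.754, 0.0, 0, 0], [-0.304, -0.754, 0.0, 0, 0], [-0.304, -0.754, 0.05, 0, 0], [-0.304, -0.754, 0.117, 0, 0], [-0.304, -0.754, 0.117, 0, 0], [-0.304, -0.754, 0.117, 0, 0], [-0.304, -0.754, 0.117, 0, 0]],
])

```text
t: 2.28
ee_pos: [0.5339, -0.073, 0.1794]
tcp_rot: [-3.142, 0.0, -3.003]
contact_force: [0.8, 0.1, 0.4]
finger_gap: 1.004
gripper_force: 0.0
```

```bash
python3 -c "
from h import *
shift([.534,-.0725,.118],.14)"
```

```text
t 2.28 pos [ 0.5339 -0.073   0.1794] rot [-3.142  0.    -3.003] shift [-0.0004  0.0013  0.1536] turn -0.0006
```

carry_out([
  [[0, 0, 0.06, 0, 0.72], [0, 0, 0.118, 0, 0.72], [0, 0, 0.118, 0, 0.72], [0, 0, 0.118, 0, 0.72], [0, 0, 0.118, 0, 0.72], [0, 0, 0.118, 0, 0.72], [0, 0, 0.118, 0, 0.72], [0, 0, 0.118, 0, 0.72]],
])

```text
t: 2.95
ee_pos: [0.5337, -0.0706, 0.134]
tcp_rot: [-3.141, 0.002, -3.001]
contact_force: [-0.4, -0.0, 0.3]
finger_gap: 0.468
gripper_force: 0.0
```

carry_out([
  [[0, 0.01, 0, 0, 0.72], [0, 0.017, 0, 0, 0.72], [0, 0.022, 0, 0, 0.72], [0, 0.026, 0, 0, 0.72], [0, 0.03, 0, 0, 0.72], [0, 0.03, 0, 0, 0.72]],
])

```text
t: 3.45
ee_pos: [0.5331, -0.0608, 0.1343]
tcp_rot: [-3.137, 0.004, -3.001]
contact_force: [1.2, -9.2, 6.2]
finger_gap: 0.278
gripper_force: 4.7
```

```bash
python3 -c "
from h import *
im=r.get_image('scene')[140:250,240:350]; t=r.get_image('top')[165:235,240:310]
cv2.imwrite('pics/d.png',cv2.cvtColor(np.hstack([cv2.resize(im,(400,400)),cv2.resize(t,(400,400))]),cv2.COLOR_RGB2BGR))
shift([.534,-.0725,.132],.14)"
```

```text
t 3.55 pos [ 0.533  -0.0609  0.1343] rot [-3.137  0.004 -3.001] shift [ 0.0017 -0.029   0.0058] turn 0.0001
```

View pics/d.png

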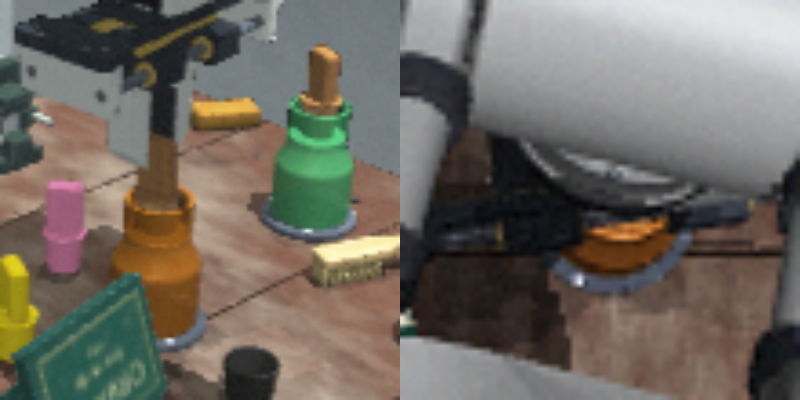

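The view shows the jaws straddling the amber grip at about (160,150) in the left half, leaning only slightly so far. I'll push further left.

carry_out([
  [[0, 0.004, 0, 0, 0.72], [0, 0.008, 0, 0, 0.72], [0, 0.008, 0, 0, 0.72], [0, 0.008, 0, 0, 0.72]],
])

```text
t: 3.88
ee_pos: [0.5331, -0.0584, 0.1349]
tcp_rot: [-3.135, 0.005, -3.001]
contact_force: [1.6, -11.4, 8.0]
finger_gap: 0.282
gripper_force: 5.9
```

carry_out([
  [[0, 0.004, 0, 0, 0.72], [0, 0.004, 0, 0, 0.72], [0, 0.004, 0, 0, 0.72]],
])

```text
t: 4.13
ee_pos: [0.5332, -0.057, 0.1352]
tcp_rot: [-3.135, 0.006, -3.001]
contact_force: [0.8, -10.5, 9.3]
finger_gap: 0.278
gripper_force: 6.3
```

```bash
python3 -c "
from h import *
im=r.get_image('scene')[150:220,260:330]
cv2.imwrite('pics/e.png',cv2.cvtColor(cv2.resize(im,(560,560)),cv2.COLOR_RGB2BGR))
shift([.534,-.0725,.132],.14)
# image slope of the vertical at the stopper and for 6, 9 deg lean
y=np.array([-.14,.99,0])
f=np.array([.534,-.0725,.076])
for a in(0,6,9):
  a=np.radians(a);p=[proj('scene',f+h*(np.sin(a)*y+np.cos(a)*np.array([0,0,1]))-np.array([260,150]))*1 for h in(.035,.058)]; print((p[1]-p[0]).round(2), (p[1]-p[0])[0]/(p[1]-p[0])[1])"
```

```text
t 4.18 pos [ 0.5332 -0.057   0.1352] rot [-3.135  0.006 -3.001] shift [ 0.0034 -0.0386  0.0082] turn 0.0Traceback (most recent call last):
  File "<string>", line 10, in <module>
    a=np.radians(a);p=[proj('scene',f+h*(np.sin(a)*y+np.cos(a)*np.array([0,0,1]))-np.array([260,150]))*1 for h in(.035,.058)]; print((p[1]-p[0]).round(2), (p[1]-p[0])[0]/(p[1]-p[0])[1])
                                    ~~~~~~~~~~~~~~~~~~~~~~~~~~~~~~~~~~~~~~~~~~~~~^~~~~~~~~~~~~~~~~~~~
ValueError: operands could not be broadcast together with shapes (3,) (2,)
```

View pics/e.png

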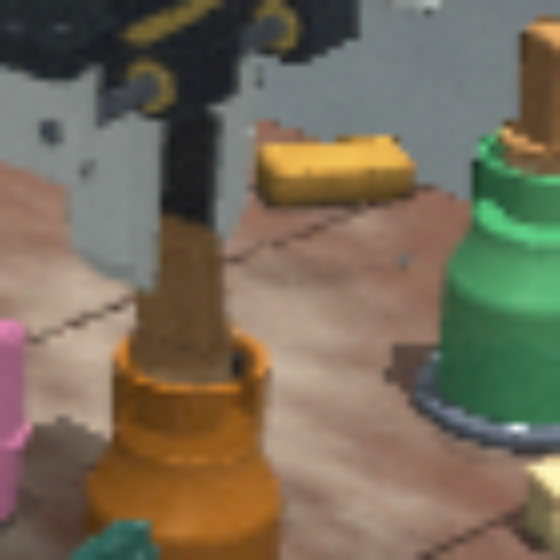

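```bash
python3 -c "
from h import *
y=np.array([-.14,.99,0])
f=np.array([.534,-.0725,.076])
for a in(0,5,7,9,11):
  b=np.radians(a);p=[proj('scene',f+h*(np.sin(b)*y+np.cos(b)*np.array([0,0,1]))-y*.007+np.array([-.014,0,0])) for h in(.035,.058)]; d=p[1]-p[0]; print(a,d.round(2),d[0]/d[1])"
```

```text
0 [ 0.52 -8.52] -0.060807064396999164
5 [ 0.01 -8.23] -0.0013553833615741757
7 [-0.19 -8.1 ] 0.023895907496585003
9 [-0.4  -7.95] 0.05015324379607677
11 [-0.6  -7.79] 0.07754605467129458
```

The crop shows the grip's right edge going from (232,375) to (213,225), well past the 9 degree slope, so the left lean is good. Next is the right.

carry_out([
  [[0, -0.02, 0, 0, 0.72], [0, -0.04, 0, 0, 0.72], [0, -0.055, 0, 0, 0.72], [0, -0.065, 0, 0, 0.72], [0, -0.073, 0, 0, 0.72], [0, -0.08, 0, 0, 0.72], [0, -0.08, 0, 0, 0.72], [0, -0.08, 0, 0, 0.72]],
])

```text
t: 4.85
ee_pos: [0.5353, -0.0841, 0.1332]
tcp_rot: [3.138, 0.001, -3.002]
contact_force: [-0.4, 7.8, 6.8]
finger_gap: 0.284
gripper_force: 4.5
```

carry_out([
  [[0, -0.005, 0, 0, 0.72], [0, -0.008, 0, 0, 0.72], [0, -0.008, 0, 0, 0.72], [0, -0.008, 0, 0, 0.72]],
])

```text
t: 5.18
ee_pos: [0.5359, -0.0866, 0.1337]
tcp_rot: [3.138, 0.001, -3.002]
contact_force: [-1.1, 10.7, 11.6]
finger_gap: 0.282
gripper_force: 6.3
```

```bash
python3 -c "
from h import *
im=r.get_image('scene')[150:220,260:330]
cv2.imwrite('pics/f.png',cv2.cvtColor(cv2.resize(im,(560,560)),cv2.COLOR_RGB2BGR))
shift([.534,-.0725,.132],.14)
y=np.array([-.14,.99,0])
f=np.array([.534,-.0725,.076])
for a in(-5,-8,-10):
  b=np.radians(a);p=[proj('scene',f+h*(np.sin(b)*y+np.cos(b)*np.array([0,0,1]))-y*.007+np.array([-.014,0,0])) for h in(.035,.058)]; d=p[1]-p[0]; print(a,d.round(2),d[0]/d[1])"
```

```text
t 5.23 pos [ 0.5359 -0.0866  0.1337] rot [ 3.138e+00  1.000e-03 -3.002e+00] shift [-0.0003  0.0355  0.0044] turn -0.0002
-5 [ 1.02 -8.74] -0.11615611865490187
-8 [ 1.31 -8.84] -0.14789701799091137
-10 [ 1.5  -8.89] -0.1685829682145653
```

View pics/f.png

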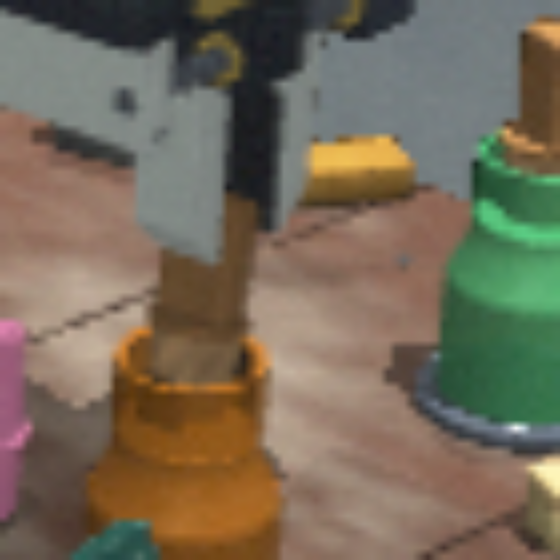

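The edge runs (245,325) to (258,205), a rightward lean of somewhere from 4 to 8 degrees. I'll push a little more to be safe.

carry_out([
  [[0, -0.005, 0, 0, 0.72], [0, -0.01, 0, 0, 0.72], [0, -0.01, 0, 0, 0.72], [0, -0.01, 0, 0, 0.72]],
])

```text
t: 5.57
ee_pos: [0.537, -0.0907, 0.1345]
tcp_rot: [3.138, 0.003, -3.002]
contact_force: [-1.0, 10.1, 16.0]
finger_gap: 0.278
gripper_force: 7.3
```

```bash
python3 -c "
from h import *
im=r.get_image('scene')[165:205,270:310]
cv2.imwrite('pics/g.png',cv2.cvtColor(cv2.resize(im,(600,600),interpolation=cv2.INTER_CUBIC),cv2.COLOR_RGB2BGR))
shift([.534,-.0725,.132],.14)"
```

```text
t 5.62 pos [ 0.537  -0.0907  0.1345] rot [ 3.138e+00  3.000e-03 -3.002e+00] shift [0.0011 0.046  0.0064] turn -0.0002
```

View pics/g.png

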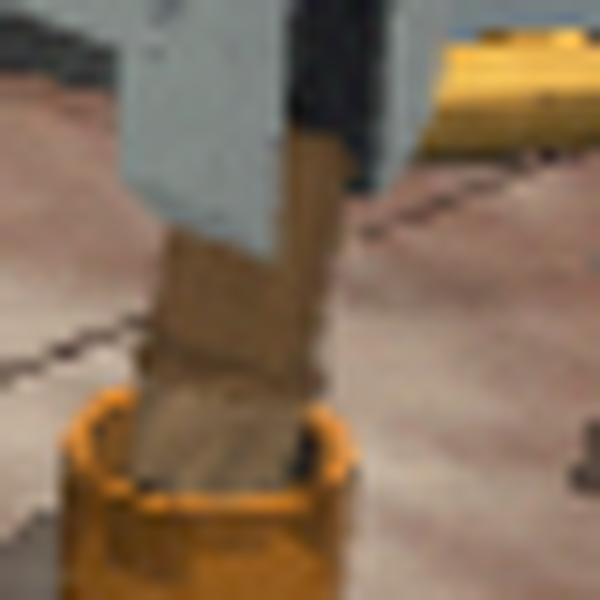

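```bash
python3 -c "
from h import *
y=np.array([-.14,.99,0]);z=np.array([0,0,1.])
print('rim near/far',[ (proj('scene',[.534+.02*s*-.69,-.0725+.02*s*.72,.1])-[269.5,164.5])*15 for s in(1,-1)])
for a,rise in((0,0),(-10,0),(-10,.006),(-10,.012),(-14,.012)):
  b=np.radians(a);u=np.sin(b)*y+np.cos(b)*z;v=np.cos(b)*y-np.sin(b)*z
  f=np.array([.534,-.0725,.076+rise])
  g=lambda h,w,x=0:((proj('scene',f+h*u+w*v+np.array([x,0.14*x,0]))-[269.5,164.5])*15).round()
  print(a,rise,'collar mid',g(.029,0),'L',g(.029,.0165),'R',g(.029,-.0165),'top R near',g(.058,-.007,-.014),'gripbot Rnear',g(.031,-.007,-.014))"
```

```text
rim near/far [array([186.11789141, 491.90623486]), array([192.40196406, 379.65676289])]
0 0 collar mid [191. 408.] L [129. 442.] R [251. 374.] top R near [296. 259.] gripbot Rnear [287. 409.]
-10 0 collar mid [209. 400.] L [150. 418.] R [267. 382.] top R near [332. 251.] gripbot Rnear [305. 407.]
-10 0.006 collar mid [211. 367.] L [151. 385.] R [269. 350.] top R near [334. 218.] gripbot Rnear [307. 375.]
-10 0.012 collar mid [213. 334.] L [153. 351.] R [271. 317.] top R near [336. 184.] gripbot Rnear [310. 342.]
-14 0.012 collar mid [220. 332.] L [161. 343.] R [277. 322.] top R near [350. 184.] gripbot Rnear [317. 343.]
```

```bash
python3 -c "
import cv2
a=[cv2.resize(cv2.imread('pics/'+n+'.png')[150:400,80:330],(400,480),interpolation=cv2.INTER_CUBIC) for n in 'ef']
cv2.imwrite('pics/h.png',cv2.hconcat(a))
"
```

```text
(no output)
```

View pics/h.png

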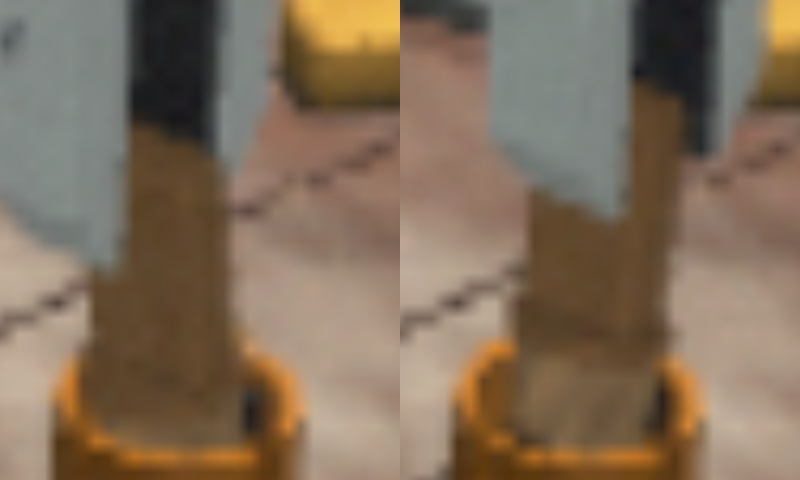

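The left half shows the stopper fully seated at the left lean. The right half shows it leaning right but risen about 9 mm. The last push gave a clear right lean of about 11 degrees, but at 12–13 mm rise, too close to the limit. To be sure of step 2 I'll centre, pinch, press it back down and rock again.

carry_out([
  [[0, 0.02, 0, 0, 0.72], [0, 0.044, 0, 0, 0.72], [0, 0.044, 0, 0, 1], [0, 0.044, 0, 0, 1], [0, 0.044, 0, 0, 1], [0, 0.044, 0, 0, 1], [0, 0.044, 0, 0, 1], [0, 0.044, 0, 0, 1]],
])

```text
t: 6.28
ee_pos: [0.5333, -0.0748, 0.1321]
tcp_rot: [3.139, -0.001, -3.002]
contact_force: [-1.0, 5.3, -0.2]
finger_gap: 0.154
gripper_force: 29.5
```

carry_out([
  [[0, 0, 0.005, 0, 1], [0, 0, 0.01, 0, 1], [0, 0, 0.015, 0, 1], [0, 0, 0.02, 0, 1], [0, 0, 0.02, 0, 1]],
])

```text
t: 6.7
ee_pos: [0.5347, -0.0744, 0.1263]
tcp_rot: [3.14, 0.003, -3.002]
contact_force: [-1.6, 7.9, 11.7]
finger_gap: 0.155
gripper_force: 29.9
```

carry_out([
  [[0, 0, 0.005, 0, 1], [0, 0, 0.01, 0, 1], [0, 0, 0.01, 0, 1]],
])

```text
t: 6.95
ee_pos: [0.5352, -0.0742, 0.1231]
tcp_rot: [3.14, 0.005, -3.003]
contact_force: [-1.3, 9.8, 17.0]
finger_gap: 0.152
gripper_force: 30.0
```

carry_out([
  [[0, 0, 0.005, 0, 1], [0, 0, 0.01, 0, 1], [0, 0, 0.01, 0, 1]],
])

```text
t: 7.2
ee_pos: [0.5362, -0.0741, 0.1223]
tcp_rot: [3.141, 0.008, -3.002]
contact_force: [-8.0, 12.6, 39.4]
finger_gap: 0.149
gripper_force: 30.4
```

```bash
python3 -c "
from h import *
im=r.get_image('scene')[165:205,270:310]
cv2.imwrite('pics/i.png',cv2.cvtColor(cv2.resize(im,(600,600),interpolation=cv2.INTER_CUBIC),cv2.COLOR_RGB2BGR))
shift([.534,-.0725,.132],.14)"
```

```text
t 7.25 pos [ 0.5362 -0.0741  0.1224] rot [ 3.141  0.008 -3.002] shift [ 0.0046  0.0046 -0.0242] turn -0.0005
```

View pics/i.png

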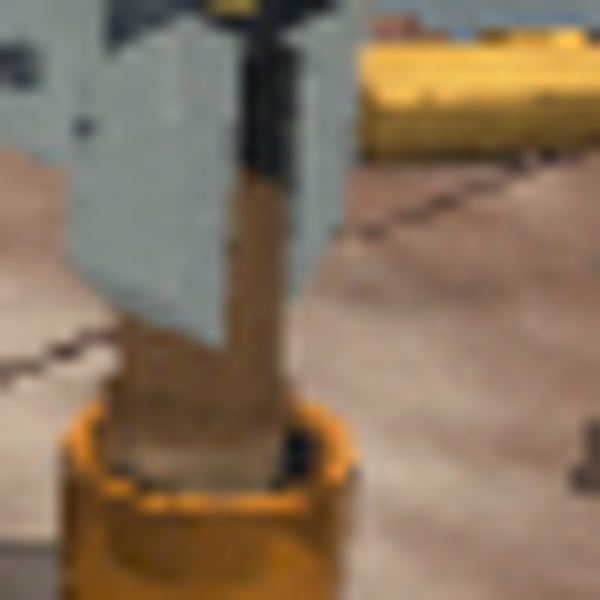

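The stopper is fully seated again, with the collar's lower edge near (200,450) inside the rim. It went down about 10 mm, so the earlier right lean was within limits. I'll rock right once more as insurance.

carry_out([
  [[0, 0, -0.02, 0, 0.72], [0, 0, -0.02, 0, 0.72], [0, 0, -0.03, 0, 0.72], [0, -0.02, -0.03, 0, 0.72], [0, -0.035, -0.03, 0, 0.72], [0, -0.045, -0.03, 0, 0.72], [0, -0.053, -0.03, 0, 0.72], [0, -0.053, -0.03, 0, 0.72]],
])

```text
t: 7.92
ee_pos: [0.5376, -0.0946, 0.1309]
tcp_rot: [3.137, 0.003, -3.003]
contact_force: [-3.9, 13.9, 23.2]
finger_gap: 0.282
gripper_force: 10.9
```

carry_out([
  [[0, 0.02, 0, 0, 0.72], [0, 0.047, 0, 0, 0.72], [0, 0.047, 0.01, 0, 1], [0, 0.047, 0.01, 0, 1], [0, 0.047, 0.01, 0, 1], [0, 0.047, 0.01, 0, 1], [0, 0.047, 0.01, 0, 1], [0, 0.047, 0.01, 0, 1]],
])

```text
t: 8.58
ee_pos: [0.533, -0.0757, 0.1235]
tcp_rot: [3.136, -0.003, -3.002]
contact_force: [-1.0, 11.5, 1.9]
finger_gap: 0.163
gripper_force: 29.5
```

```bash
python3 -c "
from h import *
im=r.get_image('scene')[165:205,270:310]
cv2.imwrite('pics/j.png',cv2.cvtColor(cv2.resize(im,(600,600),interpolation=cv2.INTER_CUBIC),cv2.COLOR_RGB2BGR))
shift([.534,-.0725,.225],.14)"
```

```text
t 8.63 pos [ 0.533  -0.0757  0.1235] rot [ 3.136e+00 -3.000e-03 -3.002e+00] shift [-0.0029  0.0089 -0.2536] turn -0.0005
```

carry_out([
  [[0, 0.008, -0.01, 0, 1], [0, 0.008, -0.03, 0, 1], [0, 0.008, -0.06, 0, 1], [0, 0.008, -0.1, 0, 1], [0, 0.008, -0.15, 0, 1], [0, 0.008, -0.2, 0, 1], [0, 0.008, -0.26, 0, 1], [0, 0.008, -0.26, 0, 1]],
])

```text
t: 9.3
ee_pos: [0.5359, -0.0763, 0.2331]
tcp_rot: [-3.138, 0.007, -3.002]
contact_force: [0.1, 0.4, -0.5]
finger_gap: 0.147
gripper_force: 30.0
```

```bash
python3 -c "
from h import *
im=r.get_image('scene')[120:220,240:340]
cv2.imwrite('pics/k.png',cv2.cvtColor(cv2.resize(im,(600,600),interpolation=cv2.INTER_CUBIC),cv2.COLOR_RGB2BGR))
shift([.5345,.2465,.225])"
```

```text
t 9.35 pos [ 0.535  -0.076   0.2308] rot [-3.139  0.004 -3.002] shift [-0.1106  0.7987  0.0127] turn None
```

View pics/k.png

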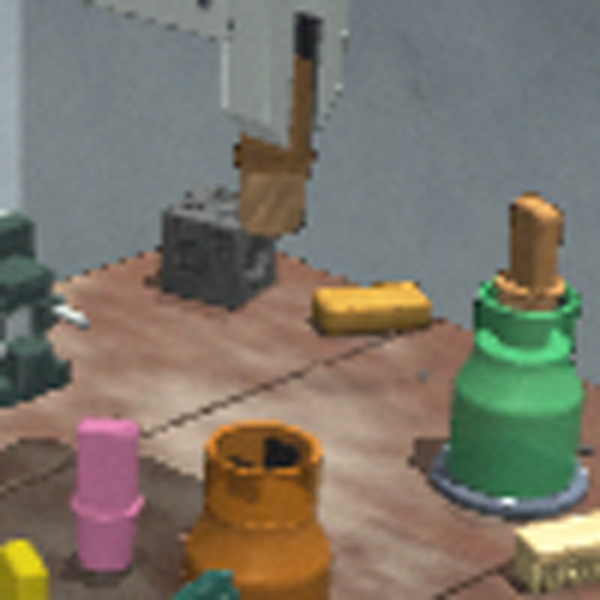

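The amber stopper is out and hangs upright in the jaws at about (275,190). The bottle is empty and the green bottle's stopper is untouched. Now to the dish.

carry_out([
  [[-0.014, 0.1, 0, 0, 1], [-0.028, 0.2, 0, 0, 1], [-0.042, 0.3, 0, 0, 1], [-0.056, 0.4, 0, 0, 1], [-0.07, 0.5, 0, 0, 1], [-0.084, 0.6, 0, 0, 1], [-0.098, 0.7, 0, 0, 1], [-0.11, 0.8, 0, 0, 1]],
])

```text
t: 10.02
ee_pos: [0.5323, 0.2495, 0.2271]
tcp_rot: [-3.141, -0.002, -3.002]
contact_force: [-0.5, -0.3, 0.5]
finger_gap: 0.147
gripper_force: 30.0
```

carry_out([
  [[0, 0, 0.08, 0, 1], [0, 0, 0.16, 0, 1], [0, 0, 0.24, 0, 1], [0, 0, 0.3, 0, 1], [0, 0, 0.36, 0, 1], [0, 0, 0.4, 0, 1], [0, 0, 0.43, 0, 1], [0, 0, 0.43, 0, 1]],
])

```text
t: 10.68
ee_pos: [0.5304, 0.2469, 0.0524]
tcp_rot: [-3.14, -0.008, -3.002]
contact_force: [-0.8, -0.2, -1.5]
finger_gap: 0.151
gripper_force: 30.0
```

```bash
python3 -c "
from h import *
im=r.get_image('scene')
print([(round(d['conf'],2),d['at']) for d in r.recognise('scene','dish')],proj('scene',[.5345,.2465,.01]),proj('scene',r.read_state()['ee_pos']))
cx,cy=map(int,proj('scene',[.5345,.2465,.03])); np.save('k.npy',im)
shift([.5345,.2465,.040])"
```

```text
[(0.75, [174.0, 279.7])] [170.34300943 277.29222627] [168.63468522 260.0512013 ]
t 10.78 pos [0.5324 0.2477 0.0557] rot [-3.141e+00 -2.000e-03 -3.002e+00] shift [-0.005  -0.0037  0.0392] turn None
```

Well centred over the dish. Now lower slowly until contact.

carry_out([
  [[-0.004, -0.003, 0.01, 0, 1], [-0.004, -0.003, 0.02, 0, 1], [-0.004, -0.003, 0.028, 0, 1], [-0.004, -0.003, 0.028, 0, 1], [-0.004, -0.003, 0.028, 0, 1]],
])

```text
t: 11.2
ee_pos: [0.5344, 0.2473, 0.0456]
tcp_rot: [3.142, 0.0, -3.002]
contact_force: [-0.0, 0.0, -0.0]
finger_gap: 0.151
gripper_force: 30.0
```

carry_out([
  [[0, 0, 0.004, 0, 1], [0, 0, 0.008, 0, 1], [0, 0, 0.008, 0, 1]],
])

```text
t: 11.45
ee_pos: [0.5348, 0.2476, 0.0442]
tcp_rot: [3.141, 0.002, -3.002]
contact_force: [-3.5, -1.0, 11.4]
finger_gap: 0.149
gripper_force: 30.0
```

Contact at 11 N. I'll ease off slightly, then release, wait, and withdraw straight up.

carry_out([
  [[0, 0, -0.004, 0, 1], [0, 0, -0.004, 0, 0.7], [0, 0, -0.004, 0, 0.6], [0, 0, -0.004, 0, 0.5], [0, 0, -0.004, 0, 0.5], [0, 0, -0.004, 0, 0.5], [0, 0, -0.004, 0, 0.5], [0, 0, -0.004, 0, 0.5]],
])

```text
t: 12.12
ee_pos: [0.5344, 0.2473, 0.0438]
tcp_rot: [3.142, -0.0, -3.002]
contact_force: [-0.8, -1.1, -0.1]
finger_gap: 0.5
gripper_force: 0.0
```

carry_out([
  [[0, 0, -0.03, 0, 0.5], [0, 0, -0.08, 0, 0.5], [0, 0, -0.15, 0, 0.5], [0, 0, -0.25, 0, 0.5], [0, 0, -0.35, 0, 0.5], [0, 0, -0.4, 0, 0.5], [0, 0, -0.4, 0, 0.5], [0, 0, -0.4, 0, 0.5]],
])

```text
t: 12.78
ee_pos: [0.5349, 0.2475, 0.2051]
tcp_rot: [3.141, 0.003, -3.002]
contact_force: [-0.9, -0.8, -0.4]
finger_gap: 0.501
gripper_force: 0.0
```

```bash
python3 -c "
from h import *
im=r.get_image('scene')[210:310,120:220]
cv2.imwrite('pics/l.png',cv2.cvtColor(cv2.resize(im,(600,600),interpolation=cv2.INTER_CUBIC),cv2.COLOR_RGB2BGR))
f=lambda p:((proj('scene',p)-[119.5,209.5])*6).round()
print(f([.5345,.2465,.005]),f([.5345,.2465,.075]),r.read_state()['ee_pos'])"
```

```text
[306. 418.] [290. 252.] [0.53410319 0.24717847 0.20343786]
```

View pics/l.png

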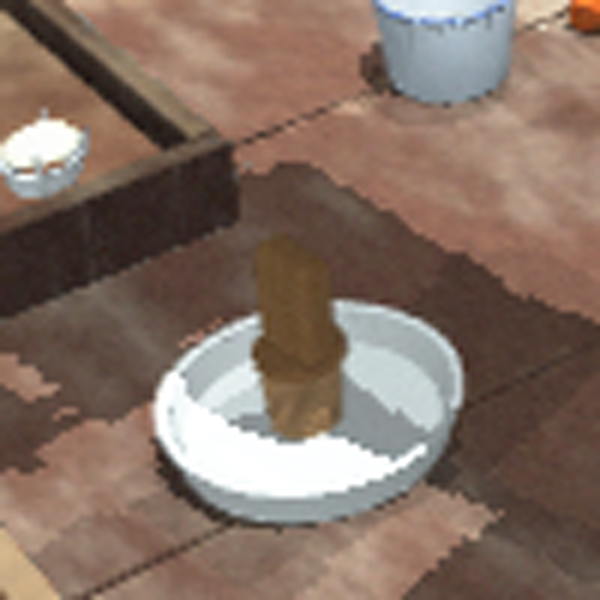

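The picture shows the stopper standing upright in the dish. Its foot is at about (304,420), against an expected centre of (306,418), and the gripper is clear above it.

```bash
python3 -c "
from h import *
print(r.close_job())"
```

```text
the job is handed in; nothing more can be done
None
```

The amber stopper was rocked left then right, lifted out and stands upright, released, in the middle of the white dish; the green bottle's stopper was not touched and the job is handed in, though no verdict came back. I rocked it by pushing the grip with the part-open jaws, since the tool cannot tilt, and viewed 12 pictures against the limit of 10.

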